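Swap the alignment target for the lens barrel on the V-block and hold it pressed

ROBOT

A 6-joint arm with a two-finger parallel gripper is mounted at the origin on the work surface. World frame = base frame: x ahead of the robot, y to its left, z up, the work surface at z = 0. Lengths are in m, angles in rad, forces in N, time in s.
With the tool pointing down it reaches from about 0.2 to 0.875 m from the base axis. Payload 3.4 kg.
Tool frame: the origin (TCP) lies midway between the tips of the shut fingers; the grasp point (between the pads) lies 19 mm behind it; z points along the fingers, y is the line along which they close (so a half turn about z gives the same grasp; the last joint's range is limited). The gripper opens to 94 mm and grips with 3 to 60 N. Pads are 16 mm wide; open, the fingers measure 119 mm over their backs; the gripper's body (75 mm by 177 mm) begins 78 mm behind the grasp point.
Start: joints at [-1.413, 0.276, 1.505, -0, 1.361, -0.121], TCP at [0.158, -0.553, 0.205] pointing down, gripper open.
Joint ranges: [-2.89, 2.89], [-0.75, 2.08], [0.22, 2.7], [-1.18, 4.32], [0.11, 2.71], [-2.7, 2.7]. Speed limits (rad/s): [2.57, 2.57, 3.14, 3.14, 3.14, 3.14].

INTERFACE

Orientations are given as a unit quaternion [x, y, z, w].
In Python, from rig import observe, camera, camera_info, job_done, look_for, spot_point gives the robot as it stands.
- The arm moves only by the tool step_arm, never from a script. Its argument "deltas" is a list that holds one entry, the list of rows, each a list of 7 numbers: the shift along the world's x, y, z in cm, then the turn, a rotation vector about the world's x, y, z in degrees, then the opening, from 0 (shut) to 1 (fully open). In form: [[[x, y, z, wx, wy, wz, gripper], ...]]. A call has 1 to 20 rows; each row is the pose to reach, as a shift and turn from the pose commanded when the call began; what a row does not reach only later rows make up. A row lasts 1/12 s, in which the tool goes at most 41.7 mm and 7.16 degrees, less where a joint would pass 70% of its speed; a pose out of reach is approached as far as the arm can. A call with a gripper value outside its range is refused whole. The fingers move at their own pace and stop on an object; "grip_force" is the grip in N (left out, the last holds). Time passes only in rows, so rows that repeat a pose let the fingers close. It gives the time, the measured TCP pose, the force, the opening and the grip force at its end, in the units of the state.
- observe(): the state, without advancing time (a new reading comes with each control period).
- camera(name): name is "scene" or "top"; returns the picture (400x640x3 uint8, red, green, blue); there is no depth.
- camera_info(name): a dict with "vertical_fov" (degrees; the focal length in pixels is half the picture's height over the tangent of half this angle, whatever the lens; pixels are square), "cx", "cy" (the principal point, pixels), "cam_to_world" (4x4, takes a point from camera to world coordinates). Camera axes: x right, y down, z forward; pixel columns grow to the right and rows downward; lengths in m; the calibration is good to about 2 mm. A picture is of the moment at which its call begins. camera_info takes no time and is no camera call.
- job_done(): hands the job in; it is judged then, once.
Trained networks look in the newest picture that a camera, given by its name, has taken for a name from the list of things; names that differ only in an ending like _2 or _b are one class to them, and where a whole thing is asked for, a point or a joint stands for the part that bears it (a point fixed in the world has none). Each returns a list of dicts, best first, with "p" (0 to 1); they miss things now and then, are a little off and sometimes report something else, mostly with a low value. They report only what shows in the picture. A call takes as long as a camera call. They do not tell look-alikes from the thing itself.
- look_for(thing, camera): "position" ([x, y, z] in m, in world coordinates, good to about 4 mm: the middle of the surface that is visible of it).
- spot_point(thing, camera): "position" ([x, y, z] in m, in world coordinates, good to about 4 mm: a listed point, or the origin of a listed thing).
The state is a dict: "time": time; "joint_positions": joint angles; "joint_vel": joint speeds; "tau": joint torques, N m; "tcp_pos": TCP position; "orientation": TCP orientation; "contact_force": force on the tool from outside, world axes, zero at the start; "ft_torque": the same for the moment, N m; "width": finger opening in m; "gripper_force": force on a finger pad.
Only numpy, scipy, OpenCV 4.12 (cv2) and the standard library are available. Lean on these libraries where they do the work, as an engineer would, in place of code of your own. Each camera call takes 0.05 s, during which the arm holds its last target. There are 200 camera calls.

TASK

The beam is lined up, so slide the target plate straight up out of the slot across the V-block (the thick strip along its top edge is there to hold it by) and stand it in either free groove of the wooden plate rack. Then take the cylindrical lens barrel from its rest and lay it midway along the V-block so that it bears on both sloping faces along its whole length, and press it down with about a kilogram of force (10 N): finish while still holding it pressed there, because I take the reading while you hold it. Do not press hard enough to mark the barrel, and leave the spare plate, flask, tape and screwdriver where they are.

Things in the scene. Friction and masses are not known exactly. Their poses are not given: they have to be found in the camera images.
- vblock: Fixed optical bench: aluminium rail 60 x 300 x 16 mm (long along its y) with a steel V-block in the middle, 48 mm wide (x), 80 mm long (y). Origin: on the table under the block's middle; z up. The 90-degree V runs along y, open upward: bottom edge 42 mm high, faces rise at 45 degrees to shoulders 60 mm high at x = +-18 mm, flat out to +-24 mm (cheek plates at the slot's ends to +-27 mm).
- slot (a point): Middle of the floor of the 6 mm wide slot (y -3 to 3 mm) that crosses the V-block along its x, closed at x = +-24 mm; axes as vblock, 30 mm above the table. The target plate stands in it at the start.
- lamp (a point): Top middle of the grey lamp head at the rail's +y end, 99 mm high; the head is 48 mm wide (x) and spans y 97 to 149 mm of vblock.
- detector (a point): Top of the round detector at the rail's -y end, 95 mm high; 44 mm in diameter, spanning y -113 to -140 mm of vblock.
- vseat (a point): Where the centre of the lens barrel lies when seated: 73.1 mm above the table, over the V's bottom edge, midway along the block. Axes as vblock.
- face_near: The sloping steel face of the V on the robot's side (x < 0 of the block), in two halves either side of the slot; ground and lightly oiled, so slippery (friction about 0.15). Its frame is that of vblock.
- face_far: The sloping steel face of the V on the side away from the robot (x > 0 of the block), equally slippery. Its frame is that of vblock.
- target: Loose white target plate with a crosshair, 40 to 65 g: 44 mm wide (its x), 4 mm thick (its y), 70 mm tall (its z); the top 14 mm is a dark metal grip strip 10 mm thick (y), centred 63 mm above the origin. Origin: centre of its bottom edge. It starts standing in the V-block's slot, its x along the block's x, with 1 mm of play each way. It may stand in the rack either way round.
- rack: Wooden plate rack, fixed: block 64 (x) x 130 (y) x 36 mm (z) with three grooves along x, each 9 mm wide (y), 52 mm long (x) and 30 mm deep, at y = -40, 0 and +40 mm. Origin: centre of its underside; groove floors 6 mm and groove mouths 36 mm above the table. The groove at y = +40 mm holds the spare plate; the other two are free.
- spare: Spare greenish glass plate, loose, same size as the target plate, standing in the rack's groove at y = +40 mm; leave it alone. Origin: centre of its bottom edge.
- rest: Lens rest, fixed: low wooden tray 90 (x) x 130 (y) mm, board 10 mm thick, rubber strips and rim up to 16 mm high. Origin: centre of its underside. The barrel lies on it along the rest's y, between the two strips.
- barrel: Lens barrel, loose: dark metal cylinder 44 mm in diameter, 100 mm long, 0.17 to 0.33 kg, a lens at each end, the same either way round. Origin: its centre, on its axis; its axis is its y. On the rest the axis is 32 mm above the table.
- barrel_end_a (a point): Centre of the barrel's end face at its +y end (50 mm from the centre).
- barrel_end_b (a point): Centre of the barrel's end face at its -y end.
- flask: Glass conical flask 84 mm wide, 110 mm tall, a bystander. Origin: centre of its underside.
- tape: Roll of tape lying flat, 64 mm across, 18 mm high, a bystander. Origin: centre of its underside.
- driver: Screwdriver 150 mm long lying on the table, a bystander. Origin on its underside, long axis its x.
Mind the look-alikes: they are no part of the job. There is more than one size of the barrel; the one meant has the size given above.

How it is judged:
On the way, in this order (a step that is already met when the one before it is completed fails the run):
1. the target plate has been slid up, upright, clear of the V-block's slot (z of target in the frame of vblock above 0.063 m and angle between target's own z axis and vertical below 0.3 rad and contact force between target and vblock below 0.1 N), for 0.1 s.
2. the target plate stands in a free groove of the rack, let go (x of target in the frame of rack between -0.03 and 0.03 m and y of target in the frame of rack between -0.05 and 0.05 m and z of target in the frame of rack between 0.003 and 0.011 m and angle between target's own z axis and vertical below 0.3 rad and contact force between the fingers and target below 0.1 N), for 0.3 s.
3. the lens barrel lies in the V, midway along, pressed onto both faces (x of barrel_end_a in the frame of vseat between -0.0025 and 0.0025 m and z of barrel_end_a in the frame of vseat between -0.0025 and 0.0025 m and x of barrel_end_b in the frame of vseat between -0.0025 and 0.0025 m and z of barrel_end_b in the frame of vseat between -0.0025 and 0.0025 m and y of barrel in the frame of vseat between -0.01 and 0.01 m and contact force between barrel and face_near between 3 and 25 N and contact force between barrel and face_far between 3 and 25 N and contact force between the fingers and barrel above 2 N), for 0.3 s.
At the end, for the whole second after the job is handed in: Target plate let go in a rack groove, foot within 5 mm of its floor, under 17 deg from upright. Barrel still in the V, centre within 10 mm of mid-length, both ends within 2.5 mm of the seated axis, fingers still on it, bearing on each sloping face with 3 to 25 N through the last second (all of step 2 and all of step 3 and linear speed of barrel below 0.02 m/s); the arm keeps its last pose, push and grip.
It fails at once if the barrel is jammed against a V face with more than 45 N (contact force between barrel and face_near above 45 N or contact force between barrel and face_far above 45 N).
It fails at once if the spare plate, flask, tape or screwdriver is pushed away from its place by more than 25 mm (distance of any of spare, flask, tape, driver from where it was at the start of the episode above 0.025 m).
It also fails if it takes over 61 s, if anything falls off the work surface, if the arm or the gripper's body presses on something with over 40 N, if the wrist force passes 120 N, or if a joint passes its speed limit or range.

## Working session

There is one attempt and no reset: what is moved stays moved. The work goes in short steps, Python scripts to look and compute and a tool call to move; the robot and the scene stay as the last step left them, time stands still between calls to the robot, and variables do not carry over. Pictures are saved under pics/ and viewed, at most 10 in all, crops included, and the job is handed in when it is done.

Besides the shell and the picture viewer there is one more tool, called after ">>>" as a command line: name --argument value ..., lists and objects as JSON in quotes. step_arm: Moves the arm, as the interface text tells. Its arguments: {"type":"object","properties":{"deltas":{"type":"array"},"grip_force":{"type":"number"}},"required":["deltas"]}

```bash
mkdir -p pics
cat > h.py <<'E'
import numpy as np,cv2
from rig import *
def K(n):
    i=camera_info(n); f=200/np.tan(np.radians(i['vertical_fov'])/2); return f,i['cx'],i['cy'],np.array(i['cam_to_world'])
def proj(n,P):
    f,cx,cy,T=K(n); p=np.linalg.inv(T)@np.append(P,1); return np.array([f*p[0]/p[2]+cx,f*p[1]/p[2]+cy])
def onz(n,uv,z):
    f,cx,cy,T=K(n); d=T[:3,:3]@np.array([(uv[0]-cx)/f,(uv[1]-cy)/f,1]); o=T[:3,3]; return o+d*(z-o[2])/d[2]
def tri(uvs):
    A=np.zeros((3,3));b=np.zeros(3)
    for n,uv in uvs:
        f,cx,cy,T=K(n); d=T[:3,:3]@np.array([(uv[0]-cx)/f,(uv[1]-cy)/f,1]); d/=np.linalg.norm(d); M=np.eye(3)-np.outer(d,d); A+=M;b+=M@T[:3,3]
    return np.linalg.solve(A,b)
E
python3 - <<'E'
from h import *
for n in ['scene','top']:
    cv2.imwrite(f'pics/{n}0.png',camera(n)[:,:,::-1]); print(n,np.round(K(n)[3],3).tolist(),K(n)[:3])
    for t in ['vblock','slot','lamp','detector','vseat','target','rack','spare','rest','barrel','barrel_end_a','barrel_end_b','flask','tape','driver']:
        r=spot_point(t,n); print(t,[(np.round(x['position'],3).tolist(),round(x['p'],2),np.round(proj(n,x['position'])).tolist()) for x in r[:3]])
print(observe())
E
```

```text
scene [[0.766, 0.501, -0.402, 0.969], [0.642, -0.614, 0.459, -0.547], [-0.016, -0.61, -0.792, 1.048], [0.0, 0.0, 0.0, 1.0]] (np.float64(490.8191851597578), 317.9106776089546, 200.57818467483474)
vblock [([0.655, 0.047, -0.002], 0.72, [381.0, 248.0])]
slot [([0.657, 0.049, 0.027], 0.92, [383.0, 242.0])]
lamp [([0.625, 0.172, 0.1], 0.87, [404.0, 187.0]), ([0.69, -0.08, 0.1], 0.17, [364.0, 270.0])]
detector [([0.688, -0.079, 0.097], 0.58, [363.0, 270.0]), ([0.418, 0.244, 0.034], 0.2, [354.0, 150.0])]
vseat [([0.657, 0.048, 0.071], 0.77, [384.0, 232.0]), ([0.421, 0.29, 0.033], 0.65, [364.0, 142.0])]
target [([0.658, 0.046, 0.032], 0.81, [383.0, 242.0])]
rack [([0.451, -0.273, 0.002], 0.94, [232.0, 290.0])]
spare [([0.452, -0.232, 0.006], 0.75, [244.0, 277.0])]
rest [([0.421, 0.289, -0.004], 0.97, [364.0, 151.0])]
barrel [([0.267, 0.385, 0.028], 0.72, [343.0, 103.0]), ([0.422, 0.289, 0.033], 0.71, [365.0, 142.0]), ([0.655, 0.048, -0.005], 0.66, [381.0, 249.0])]
barrel_end_a [([0.324, 0.348, 0.035], 0.85, [350.0, 116.0]), ([0.429, 0.343, 0.032], 0.82, [377.0, 133.0]), ([0.42, 0.244, 0.032]
[... 1836 characters left out ...]
: 1.6, 'joint_positions': array([-1.41299768e+00,  2.75881388e-01,  1.50491419e+00,  1.25594623e-05,
        1.36070757e+00, -1.20996451e-01]), 'joint_vel': array([ 0.00028775,  0.00017953,  0.00200728, -0.00050927, -0.0013541 ,
        0.00147674]), 'tau': array([-3.23014592e-04, -4.04453838e+01, -2.37492567e+01,  7.02220690e-02,
        2.49647477e-02,  2.04336243e-05]), 'tcp_pos': array([ 0.15824377, -0.5528214 ,  0.20549797]), 'orientation': array([9.90300065e-01, 1.38945238e-01, 6.96416431e-06, 4.46341841e-05]), 'contact_force': array([-0.09896818, -0.24661289, -0.30134847]), 'ft_torque': array([-0.04175225, -0.01844623,  0.01366735]), 'gripper_force': 0.0, 'width': 0.09386990482368289}
```

Run:
```python
import cv2,numpy as np
s=cv2.imread('pics/scene0.png');t=cv2.imread('pics/top0.png')
a=cv2.resize(s[80:370,190:470],None,fx=2,fy=2,interpolation=cv2.INTER_CUBIC)[:600]
cv2.imwrite('pics/sc.png',a)
b=cv2.resize(t[80:320,130:470],None,fx=2.3,fy=2.3,interpolation=cv2.INTER_CUBIC)
cv2.imwrite('pics/tc.png',b)
```

```text
(no output)
```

View pics/sc.png

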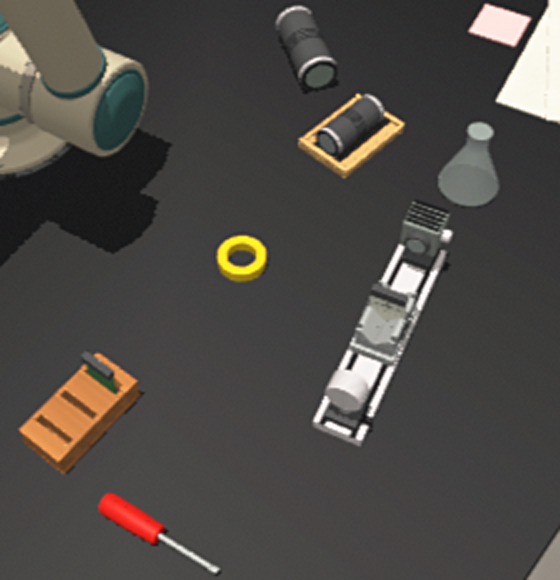

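View pics/tc.png

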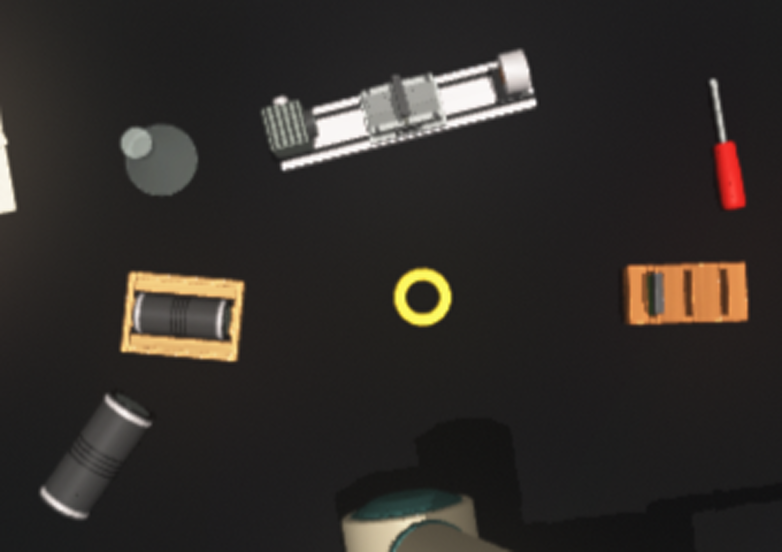

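The pictures show the V-block with the target plate at top (304,127). The rack is at (425,207), with the spare plate at its left end, and the screwdriver, tape and flask stand clear.

Two barrels are candidates:
- **In the rest:** top (208,217), scene (365,142). It is about 100 mm long between its end points, so it fits the description.
- **Loose on the table:** top (171,275), scene (343,103). It is about 128 mm long, so it is the look-alike.

I'll confirm this with numbers and a crop, and refine the yaws.

Run:
```python
from h import *
t=cv2.imread('pics/top0.png'); s=cv2.imread('pics/scene0.png')
def rect(mask,n,z,roi,name):
    m=np.zeros_like(mask); x0,y0,x1,y1=roi; m[y0:y1,x0:x1]=mask[y0:y1,x0:x1]
    m=cv2.morphologyEx(m,cv2.MORPH_CLOSE,np.ones((5,5)))
    c=max(cv2.findContours(m,0,2)[0],key=cv2.contourArea)
    P=np.array([onz(n,p,z)[:2] for p in cv2.boxPoints(cv2.minAreaRect(c))])
    e=[P[1]-P[0],P[2]-P[1]]; e.sort(key=np.linalg.norm); l=e[1]*np.sign(e[1][1])
    print(name,n,P.mean(0).round(4),'size',[round(float(np.linalg.norm(v)),4) for v in e],'yaw',round(float(np.degrees(np.arctan2(-l[0],l[1]))),2))
hsv=cv2.cvtColor(t,cv2.COLOR_BGR2HSV)
w=((hsv[...,2]>60)).astype(np.uint8)*255
sat=((hsv[...,1]>80)&(hsv[...,2]>90)).astype(np.uint8)*255
rect(w,'top',.016,(235,95,370,158),'rail')
rect(sat,'top',.036,(398,190,460,225),'rack')
rect(sat,'top',.016,(175,190,240,242),'rest')
# averaged networks
R={}
for k in range(3):
    for n in ['scene','top']:
        camera(n)
        for th in ['slot','target','rack','rest','barrel_end_a','detector','spare']:
            for x in spot_point(th,n):
                if x['p']>.4: R.setdefault((th,n),[]).append(np.round(x['position'],4))
for k,v in R.items():
    if k[0]=='barrel_end_a': print(k,[p.tolist() for p in v])
    else: print(k,np.median(v,0),'std',np.std(v,0).round(4))
for th in ['slot','target','rack','rest','detector','spare']:
    u=[(n,proj(n,np.median(R[(th,n)],0))) for n in ['scene','top'] if (th,n) in R]
    if len(u)==2: print('tri',th,tri(u).round(4))
cv2.imwrite('pics/bar.png',cv2.resize(t[185:310,145:245],None,fx=4.5,fy=4.5,interpolation=cv2.INTER_CUBIC))
```

```text
rail top [0.6653 0.0489] size [0.0883, 0.3129] yaw 14.17
rack top [ 0.448  -0.2725] size [0.0669, 0.133] yaw 2.53
rest top [0.4226 0.2933] size [0.0926, 0.1356] yaw -5.0
('slot', 'scene') [0.6572 0.0437 0.0261] std [0.0017 0.0012 0.0017]
('target', 'scene') [0.6589 0.0478 0.031 ] std [0.0005 0.002  0.0008]
('rack', 'scene') [ 0.4505  -0.27235  0.00125] std [0.1024 0.0843 0.0413]
('rest', 'scene') [ 4.249e-01  2.932e-01 -1.000e-04] std [0.1259 0.1757 0.0473]
('barrel_end_a', 'scene') [[0.4288, 0.3438, 0.0347], [0.2156, 0.4235, 0.0316], [0.325, 0.3494, 0.0326], [0.4203, 0.2423, 0.0331], [0.4283, 0.3426, 0.0336], [0.4175, 0.24, 0.0333], [0.3246, 0.3497, 0.0329], [0.2157, 0.4228, 0.0281], [0.4276, 0.3421, 0.0342], [0.4165, 0.2436, 0.0332], [0.3248, 0.3506, 0.0349], [0.2141, 0.4226, 0.0287]]
('detector', 'scene') [ 0.67125 -0.0161   0.06425] std [0.0926 0.1491 0.0398]
('spare', 'scene') [ 0.4484 -0.2326  0.0045] std [0.001  0.0004 0.0009]
('slot', 'top') [0.6569 0.0426 0.0291] std [0.0983 0.1298 0.0121]
('target', 'top') [0.6537 0.0467 0.03  ] std [0.0011 0.0015 0.0006]
('rack', 'top') [ 
[... 181 characters left out ...]
15, 0.0338], [0.4244, 0.3361, 0.0281], [0.6601, 0.0447, 0.0004], [0.3205, 0.3477, 0.0334], [0.6592, 0.0459, 0.003], [0.4236, 0.2435, 0.0309], [0.4257, 0.3393, 0.0283], [0.3228, 0.3485, 0.0304], [0.2176, 0.4222, 0.0308], [0.4295, 0.3391, 0.0303], [0.4222, 0.24, 0.0279], [0.2163, 0.4209, 0.0302], [0.3253, 0.3474, 0.0252], [0.6599, 0.0434, 0.073]]
('detector', 'top') [ 0.6917 -0.0763  0.093 ] std [0.0004 0.002  0.0005]
('spare', 'top') [ 0.4517  -0.22945  0.00535] std [0.0754 0.1704 0.0401]
tri slot [0.6574 0.0428 0.0274]
tri target [0.6561 0.0484 0.0268]
tri rack [ 0.4482 -0.2698 -0.0053]
tri rest [0.4279 0.2929 0.0028]
tri detector [ 0.6871 -0.0657  0.141 ]
tri spare [ 0.4503 -0.2312  0.0051]
```

View pics/bar.png

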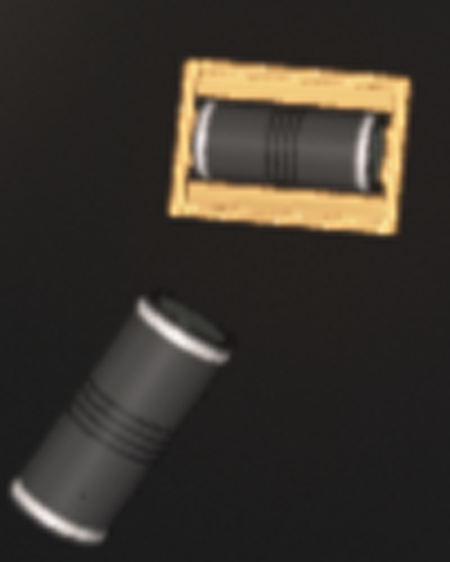

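The crop confirms it: the barrel in the rest is about 100 mm between end caps, and the loose one at lower left is about 131 mm. I'll take the one in the rest. Now I move above the target.

>>> step_arm --deltas '[[[4,4.8,0,0,0,0,0.5],[8,9.6,0,0,0,0,0.5],[12,14.4,0,0,0,0,0.5],[16,17.2,0,0,0,0,0.5],[20,20,0,0,0,-0.9,0.5],[24,24,0,0,0,-1.8,0.5],[26,27,0,0,0,-1.8,0.5],[28,30,0,0,0,-1.8,0.5],[30,33,0,0,0,-1.8,0.5],[32,36,0,0,0,-1.8,0.5],[34,39,0,0,0,-1.8,0.5],[36,42,0,0,0,-1.8,0.5],[38,45,0,0,0,-1.8,0.5],[40,48,0,0,0,-1.8,0.5],[42,51,0,0,0,-1.8,0.5],[44,54,0,0,0,-1.8,0.5],[47,57,0,0,0,-1.8,0.5],[49,59.5,0,0,0,-1.8,0.5],[49.9,59.9,0,0,0,-1.8,0.5],[49.9,59.9,0,0,0,-1.8,0.5]]]' --grip_force 15

```text
time: 5.67
tcp_pos: [0.6613, 0.0512, 0.2044]
orientation: [0.992, 0.126, 0.002, -0.001]
contact_force: [1.0, -0.5, 0.9]
width: 0.0469
gripper_force: 0.0
```

Run:
```python
from h import *
t=cv2.imread('pics/top0.png')
cv2.imwrite('pics/rk.png',cv2.resize(t[188:228,395:462],None,fx=8,fy=8,interpolation=cv2.INTER_CUBIC))
g=t[198:216,395:462].astype(int).mean((0,2)); print(g.astype(int).tolist())
s=camera('scene')[:,:,::-1]
cv2.imwrite('pics/s1.png',cv2.resize(s[120:300,300:500],None,fx=3,fy=3,interpolation=cv2.INTER_CUBIC))
o=observe();print(o['tcp_pos'],o['orientation'],o['width'],o['time'])
```

```text
[30, 30, 30, 28, 22, 27, 43, 56, 92, 148, 151, 151, 151, 146, 112, 93, 75, 49, 41, 58, 104, 104, 103, 118, 141, 142, 141, 142, 144, 146, 145, 139, 99, 64, 53, 79, 138, 140, 138, 140, 142, 141, 141, 142, 144, 146, 144, 136, 81, 54, 59, 94, 148, 150, 150, 150, 153, 155, 151, 114, 47, 31, 31, 31, 31, 31, 31]
[0.65883001 0.04866711 0.20439804] [ 9.92127247e-01  1.25233714e-01 -1.03458496e-04 -1.77975798e-04] 0.04675390228316466 5.7167
```

View pics/rk.png

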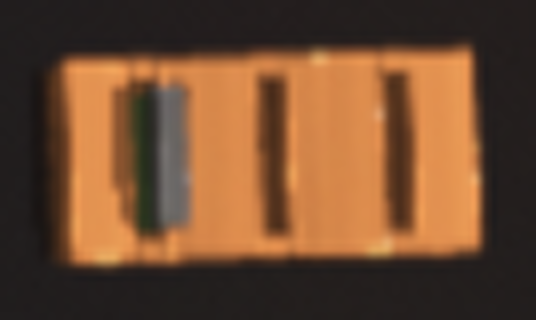

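View pics/s1.png

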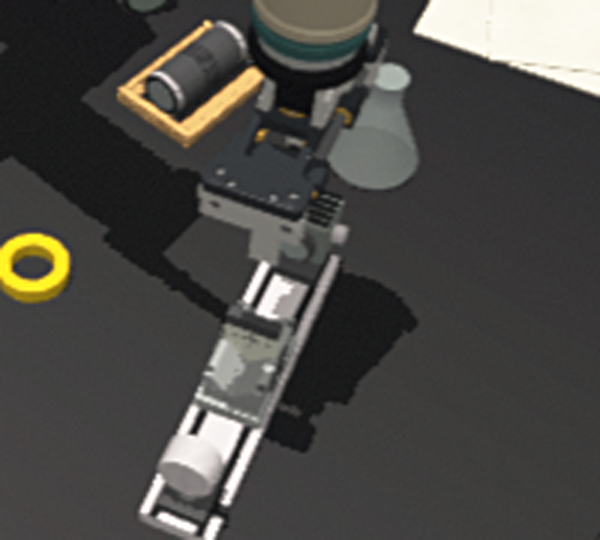

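The rack crop shows the free grooves at top (429.0,207) and (444.4,207). The scene picture shows the gripper above the V-block, with the target strip at about scene (385,226). Next I descend and grip.

>>> step_arm --deltas '[[[0,0,-3.5,0,0,0,0.5],[-0.1,-0.1,-7,0,0,0,0.5],[-0.1,-0.1,-10,0,0,0,0.5],[-0.1,-0.1,-12,0,0,0,0.5],[-0.1,-0.1,-12.8,0,0,0,0.5],[-0.1,-0.1,-12.8,0,0,0,0.5],[-0.1,-0.1,-12.8,0,0,0,0],[-0.1,-0.1,-12.8,0,0,0,0],[-0.1,-0.1,-12.8,0,0,0,0],[-0.1,-0.1,-12.8,0,0,0,0],[-0.1,-0.1,-12.8,0,0,0,0],[-0.1,-0.1,-12.8,0,0,0,0]]]' --grip_force 15

```text
time: 6.72
tcp_pos: [0.6566, 0.0452, 0.0782]
orientation: [0.992, 0.123, 0.001, 0.0]
contact_force: [0.4, -0.5, 0.4]
width: 0.0104
gripper_force: 0.0
```

Run:
```python
from h import *
print(onz('top',(429,207),.036),onz('top',(444.4,207),.036), onz('top',(415.8,207.5),.076))
o=observe();print(o['tcp_pos'],o['width'],o['gripper_force'],o['contact_force'])
```

```text
[ 0.44796584 -0.27432023  0.036     ] [ 0.44799747 -0.31351229  0.036     ] [ 0.44463028 -0.23257437  0.076     ]
[0.6565769  0.04522191 0.07820991] 0.010414644350285477 0.012560835457406938 [ 0.3544973  -0.49091357  0.35506873]
```

>>> step_arm --deltas '[[[0,0,0,0,0,0,0],[0,0,0,0,0,0,0],[0,0,0,0,0,0,0],[0,0,0.5,0,0,0,0],[0,0,1.5,0,0,0,0],[0,0,2.5,0,0,0,0],[0,0,4,0,0,0,0],[0,0,6,0,0,0,0],[0,0,8,0,0,0,0],[0,0,9,0,0,0,0],[0,0,9,0,0,0,0],[0,0,9,0,0,0,0]]]' --grip_force 20

```text
time: 7.72
tcp_pos: [0.6564, 0.0452, 0.1681]
orientation: [0.992, 0.123, 0.001, 0.0]
contact_force: [-0.5, 0.1, -0.0]
width: 0.0098
gripper_force: 20.0
```

Run:
```python
from h import *
o=observe();print(o['tcp_pos'],o['width'],o['gripper_force'],o['contact_force'],o['time'])
s=camera('scene')[:,:,::-1]
cv2.imwrite('pics/s2.png',cv2.resize(s[120:300,300:500],None,fx=3,fy=3,interpolation=cv2.INTER_CUBIC))
for n in ['scene','top']:
    if n=='top': camera(n)
    print([ (np.round(x['position'],3),round(x['p'],2)) for x in spot_point('target',n)])
```

```text
[0.65640666 0.04517942 0.16805939] 0.009775110832558893 19.999701976776123 [-0.50361769  0.12611653 -0.00579318] 7.7167
[(array([0.657, 0.048, 0.119]), 0.63)]
[(array([0.653, 0.047, 0.119]), 0.42)]
```

View pics/s2.png

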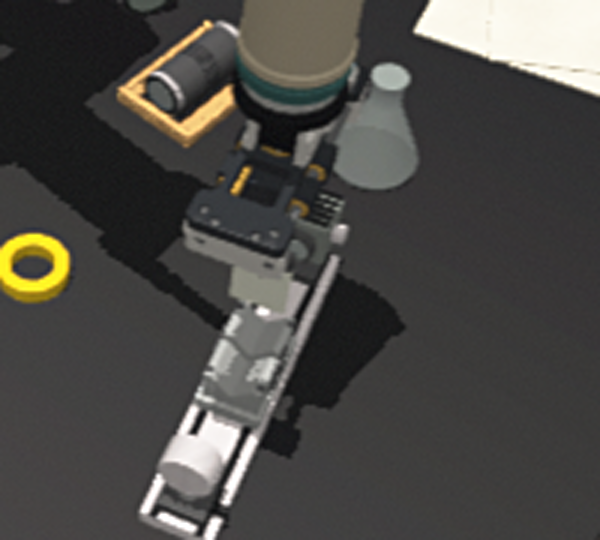

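The plate is held clear of the slot and upright, its lower part visible at about scene (388,215). Now I move over the rack's outer free groove.

>>> step_arm --deltas '[[[-1.5,-2.6,0,0,0,-1,0],[-3.5,-6,0,0,0,-2,0],[-5.5,-9.6,0,0,0,-4,0],[-7.5,-13,0,0,0,-6,0],[-9.5,-16.5,0,0,0,-8,0],[-11.5,-20,0,0,0,-10,0],[-13.5,-23.5,0,0,0,-12,0],[-15.5,-27,0,0,0,-12,0],[-17.5,-30.4,0,0,0,-12,0],[-19.2,-33.2,0,0,0,-12,0],[-20.2,-35,0,0,0,-12,0],[-20.7,-35.8,0,0,0,-12,0],[-20.7,-35.8,-3,0,0,-12,0],[-20.7,-35.8,-6,0,0,-12,0],[-20.7,-35.8,-7.4,0,0,-12,0],[-20.7,-35.8,-7.4,0,0,-12,0],[-20.7,-35.8,-7.4,0,0,-12,0]]]'

```text
time: 9.33
tcp_pos: [0.4491, -0.3118, 0.0926]
orientation: [1.0, 0.019, -0.001, -0.001]
contact_force: [1.1, 0.2, -0.6]
width: 0.0097
gripper_force: 20.0
```

Run:
```python
from h import *
o=observe();print(o['tcp_pos'],o['orientation'],o['width'],o['contact_force'],o['time'])
s=camera('scene')[:,:,::-1]
print(o['time'],[ (np.round(x['position'],4),round(x['p'],2)) for x in spot_point('target','scene')])
cv2.imwrite('pics/s3.png',cv2.resize(s[220:360,180:300],None,fx=4,fy=4,interpolation=cv2.INTER_CUBIC))
```

```text
[ 0.44910053 -0.31176387  0.09260122] [ 9.99813881e-01  1.92496896e-02 -8.19035614e-04 -9.90637738e-04] 0.009706037905007889 [ 1.08953404  0.20262915 -0.61970616] 9.3333
9.3333 [(array([ 6.213e-01, -3.185e-01, -6.000e-04]), 0.62), (array([ 0.45  , -0.3118,  0.045 ]), 0.59), (array([ 0.6566,  0.0476, -0.0012]), 0.46)]
```

View pics/s3.png

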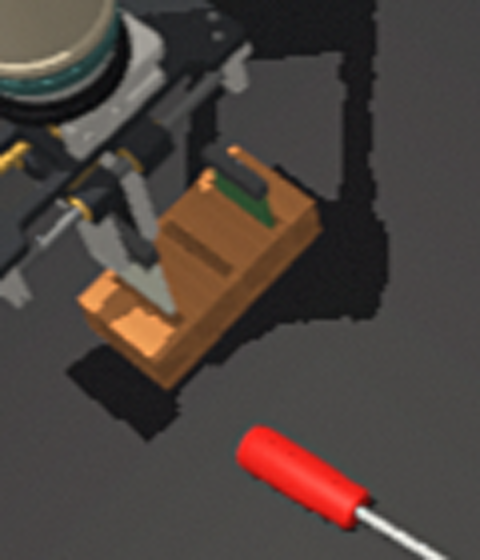

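The plate hangs just above the outer groove, its lower corner at about crop (172,315). I lower it slowly while watching the force.

>>> step_arm --deltas '[[[0,0,-0.5,0,0,0,0],[0,0,-1,0,0,0,0],[0,0,-1.4,0,0,0,0],[0,0,-1.4,0,0,0,0],[0,0,-1.4,0,0,0,0]]]'

```text
time: 9.85
tcp_pos: [0.4491, -0.3127, 0.0793]
orientation: [1.0, 0.019, -0.0, -0.0]
contact_force: [-0.4, -0.5, -0.2]
width: 0.0097
gripper_force: 20.0
```

>>> step_arm --deltas '[[[0,0,-0.8,0,0,0,0],[0,0,-1.6,0,0,0,0],[0,0,-2.2,0,0,0,0],[0,0,-2.4,0,0,0,0],[0,0,-2.4,0,0,0,0],[0,0,-2.4,0,0,0,0]]]'

```text
time: 10.35
tcp_pos: [0.4492, -0.3128, 0.0552]
orientation: [1.0, 0.019, -0.0, -0.0]
contact_force: [0.4, -0.2, -0.1]
width: 0.0098
gripper_force: 20.0
```

>>> step_arm --deltas '[[[0,0,0,0,0,0,0.3],[0,0,0,0,0,0,0.3],[0,0,0,0,0,0,0.3],[0,0,0,0,0,0,0.3],[0,0,0,0,0,0,0.3],[0,0,3,0,0,0,0.3],[0,0,7,0,0,0,0.3],[0,0,11,0,0,0,0.3],[0,0,13,0,0,0,0.3],[0,0,13,0,0,0,0.3]]]'

```text
time: 11.18
tcp_pos: [0.4519, -0.3152, 0.1911]
orientation: [1.0, 0.019, 0.004, 0.004]
contact_force: [0.9, -0.9, 0.4]
width: 0.0282
gripper_force: 0.0
```

Run:
```python
from h import *
o=observe();print(o['tcp_pos'],o['orientation'],o['width'],o['joint_positions'].round(3),o['time'])
s=camera('scene')[:,:,::-1]
print([ (np.round(x['position'],4),round(x['p'],2)) for x in spot_point('target','scene')])
camera('top');print([ (np.round(x['position'],4),round(x['p'],2)) for x in spot_point('target','top')])
print([ (np.round(x['position'],4),round(x['p'],2)) for x in spot_point('barrel','top')])
cv2.imwrite('pics/s4.png',cv2.resize(s[220:360,180:300],None,fx=4,fy=4,interpolation=cv2.INTER_CUBIC))
```

```text
[ 0.45193378 -0.31518189  0.19114793] [0.99980344 0.01899446 0.00413039 0.00390306] 0.02820922495033872 [-0.735  0.242  1.589 -0.     1.299  0.798] 11.1833
[(array([ 0.4538, -0.3102,  0.008 ]), 0.49)]
[]
[(array([0.2733, 0.38  , 0.03  ]), 0.88), (array([ 0.4524, -0.2296,  0.0033]), 0.69), (array([0.4198, 0.292 , 0.0337]), 0.56)]
```

View pics/s4.png

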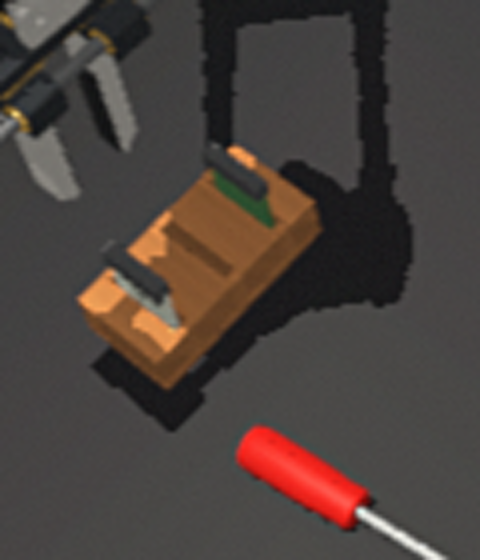

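The target stands upright in the outer groove, with its strip at about crop (135,272). Next I move to the barrel in the rest, turning the tool about 83°.

>>> step_arm --deltas '[[[0,2,0,0,0,3,0.7],[0,5,0,0,0,9,0.7],[0,9,0,0,0,15,0.7],[0,13,0,0,0,21,0.7],[0,17,0,0,0,27,0.7],[0,21,0,0,0,33,0.7],[0,25,0,0,0,39,0.7],[0,29,0,0,0,45,0.7],[0,33,0,0,0,51,0.7],[-0.5,37,0,0,0,57,0.7],[-1,41,0,0,0,63,0.7],[-1.4,45,0,0,0,69,0.7],[-1.8,49,0,0,0,75,0.7],[-2.2,53,0,0,0,79,0.7],[-2.4,57,0,0,0,83,0.7],[-2.6,59.4,0,0,0,83,0.7],[-2.6,60.4,0,0,0,83,0.7],[-2.6,60.4,0,0,0,83,0.7],[-2.6,60.4,0,0,0,83,0.7],[-2.6,60.4,0,0,0,83,0.7]]]'

```text
time: 13.1
tcp_pos: [0.423, 0.2895, 0.1848]
orientation: [0.737, 0.676, -0.001, 0.0]
contact_force: [0.1, 0.4, 0.6]
width: 0.0659
gripper_force: 0.0
```

Run:
```python
from h import *
o=observe();print(o['tcp_pos'],o['orientation'],o['width'],o['time'])
q=o['orientation'];from scipy.spatial.transform import Rotation as R
print(R.from_quat(q).as_matrix()[:,1])
```

```text
[0.42299405 0.28949237 0.18478115] [ 7.36623781e-01  6.76301803e-01 -1.10884005e-03  2.17951640e-04] 0.06592283777267449 13.1
[ 0.99636047 -0.08523165 -0.00117872]
```

>>> step_arm --deltas '[[[0,0,-3.5,0,0,0,0.7],[0,0,-7.5,0,0,0,0.7],[0,0,-11,0,0,0,0.7],[0,0,-14,0,0,0,0.7],[0,0,-15.8,0,0,0,0.7],[0,0,-16.3,0,0,0,0.7],[0,0,-16.3,0,0,0,0.7],[0,0,-16.3,0,0,0,0.4],[0,0,-16.3,0,0,0,0.4],[0,0,-16.3,0,0,0,0.4],[0,0,-16.3,0,0,0,0.4],[0,0,-16.3,0,0,0,0.4],[0,0,-16.3,0,0,0,0.4]]]' --grip_force 20

```text
time: 14.18
tcp_pos: [0.4237, 0.2915, 0.0239]
orientation: [0.736, 0.677, 0.001, 0.0]
contact_force: [-1.7, -0.0, 6.0]
width: 0.0438
gripper_force: 20.0
```

>>> step_arm --deltas '[[[0,0,0.5,0,0,0,0.4],[0,0,1.5,0,0,0,0.4],[0,0,4,0,0,0,0.4],[0,0,7,0,0,0,0.4],[0,0,10,0,0,0,0.4],[0,0,13,0,0,0,0.4],[0,0,15,0,0,0,0.4],[0,0,15,0,0,0,0.4],[0,0,15,0,0,0,0.4]]]'

```text
time: 14.93
tcp_pos: [0.4236, 0.2914, 0.1735]
orientation: [0.736, 0.677, 0.001, 0.0]
contact_force: [0.1, -0.5, -2.7]
width: 0.0434
gripper_force: 20.0
```

Run:
```python
from h import *
o=observe();print(o['tcp_pos'],o['orientation'],o['width'],o['gripper_force'],o['contact_force'],o['time'])
R={}
for n in ['scene','top']:
    camera(n)
    for th in ['barrel','barrel_end_a']:
        print(n,th,[(np.round(x['position'],4).tolist(),round(x['p'],2)) for x in spot_point(th,n) if x['position'][2]>.1])
    print(n,[(np.round(x['position'],4).tolist(),round(x['p'],2)) for x in spot_point('vseat',n)],[(np.round(x['position'],4).tolist(),round(x['p'],2)) for x in spot_point('slot',n)])
```

```text
[0.42359619 0.29140151 0.17345328] [7.36171617e-01 6.76793571e-01 1.27460060e-03 4.33624927e-04] 0.04335313290680979 19.999270141124725 [ 0.11258866 -0.52375328 -2.68329999] 14.9333
scene barrel [([0.4226, 0.2927, 0.1824], 0.61)]
scene barrel_end_a [([0.4296, 0.3418, 0.1826], 0.97), ([0.4177, 0.2446, 0.1844], 0.81)]
scene [([0.6573, 0.0476, 0.0708], 0.61)] [([0.6567, 0.045, 0.0271], 0.96), ([0.6226, -0.3189, -0.0011], 0.54), ([0.6593, 0.0436, -0.001], 0.16)]
top barrel [([0.4217, 0.2894, 0.1828], 0.93)]
top barrel_end_a [([0.4225, 0.2422, 0.1802], 0.57)]
top [([0.6594, 0.0434, 0.0703], 0.81), ([0.657, 0.0442, 0.0297], 0.43)] [([0.661, 0.041, 0.029], 0.69), ([0.447, -0.3126, 0.0048], 0.28)]
```

>>> step_arm --deltas '[[[1.2,-1.2,0,0,0,0,0.4],[3.4,-3.6,0,0,0,2,0.4],[6,-6.3,0,0,0,5,0.4],[8.6,-9,0,0,0,8,0.4],[11.2,-11.7,0,0,0,11,0.4],[13.8,-14.4,0,0,0,14,0.4],[16.4,-17.2,0,0,0,17,0.4],[19,-20,0,0,0,19.2,0.4],[21.2,-22.4,0,0,0,19.2,0.4],[22.8,-24,0,0,0,19.2,0.4],[23.5,-24.6,0,0,0,19.2,0.4],[23.5,-24.6,-1,0,0,19.2,0.4],[23.5,-24.6,-4,0,0,19.2,0.4],[23.5,-24.6,-7,0,0,19.2,0.4],[23.5,-24.6,-9,0,0,19.2,0.4],[23.5,-24.6,-9.5,0,0,19.2,0.4],[23.5,-24.6,-9.5,0,0,19.2,0.4],[23.5,-24.6,-9.5,0,0,19.2,0.4]]]'

```text
time: 16.93
tcp_pos: [0.6581, 0.0463, 0.0781]
orientation: [0.613, 0.79, 0.0, 0.0]
contact_force: [0.4, -0.0, -2.6]
width: 0.0434
gripper_force: 20.0
```

Run:
```python
from h import *
o=observe();print(o['tcp_pos'],o['orientation'],o['width'],o['gripper_force'],o['contact_force'],o['time'])
for n in ['scene','top']:
    a=camera(n)
    for th in ['barrel','barrel_end_a']:
        print(n,th,[(np.round(x['position'],4).tolist(),round(x['p'],2)) for x in spot_point(th,n) if x['position'][2]>.06])
    if n=='scene': cv2.imwrite('pics/s5.png',cv2.resize(a[120:300,300:500,::-1],None,fx=3,fy=3,interpolation=cv2.INTER_CUBIC))
```

```text
[0.65811136 0.04628683 0.07812006] [6.12659520e-01 7.90346878e-01 3.35037602e-04 1.12290379e-04] 0.04336447466325027 19.99938726425171 [ 0.37681641 -0.03527928 -2.56594856] 16.9333
scene barrel [([0.6591, 0.0471, 0.0849], 0.83)]
scene barrel_end_a [([0.6466, 0.0941, 0.0874], 0.62), ([0.6684, -0.0003, 0.0889], 0.6)]
top barrel [([0.658, 0.0463, 0.0919], 0.61)]
top barrel_end_a [([0.6477, 0.0907, 0.0853], 0.63)]
```

View pics/s5.png

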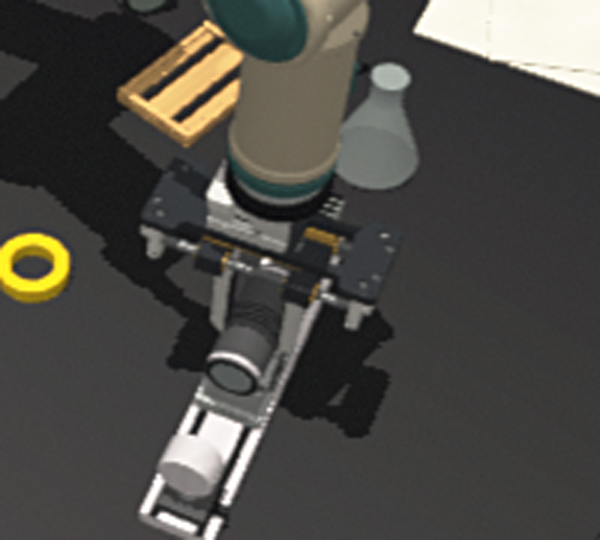

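The barrel hangs over the V, parallel to the rail, with its near end at about crop (233,368). I lower it gently.

>>> step_arm --deltas '[[[0,0,-0.4,0,0,0,0.4],[0,0,-0.8,0,0,0,0.4],[0,0,-1,0,0,0,0.4],[0,0,-1.1,0,0,0,0.4],[0,0,-1.1,0,0,0,0.4],[0,0,-1.1,0,0,0,0.4]]]'

```text
time: 17.73
tcp_pos: [0.6582, 0.0451, 0.0663]
orientation: [0.613, 0.79, -0.0, -0.0]
contact_force: [-0.4, -0.4, -3.7]
width: 0.0434
gripper_force: 20.0
```

>>> step_arm --deltas '[[[0,0,-0.1,0,0,0,0.4],[0,0,-0.15,0,0,0,0.4],[0,0,-0.15,0,0,0,0.4],[0,0,-0.15,0,0,0,0.4]]]'

```text
time: 18.07
tcp_pos: [0.6578, 0.045, 0.0653]
orientation: [0.613, 0.79, -0.0, -0.0]
contact_force: [-2.2, -0.6, 0.9]
width: 0.0436
gripper_force: 20.0
```

>>> step_arm --deltas '[[[-0.05,0,0,0,0,0,0.65],[-0.05,0,0,0,0,0,0.65],[-0.05,0,0,0,0,0,0.65],[-0.05,0,0,0,0,0,0.65],[-0.05,0,1.5,0,0,0,0.65],[-0.05,0,4,0,0,0,0.65],[-0.05,0,6,0,0,0,0.65],[-0.05,0,6,0,0,0,0],[-0.05,0,6,0,0,0,0],[-0.05,0,6,0,0,0,0],[-0.05,0,6,0,0,0,0],[-0.05,0,6,0,0,0,0],[-0.05,0,6,0,0,0,0],[-0.05,0,6,0,0,0,0],[-0.05,0,6,0,0,0,0],[-0.05,0,6,0,0,0,0]]]' --grip_force 10

```text
time: 19.4
tcp_pos: [0.6577, 0.0452, 0.1248]
orientation: [0.613, 0.79, -0.0, -0.0]
contact_force: [0.9, -0.2, 0.4]
width: 0.0047
gripper_force: 0.0
```

Run:
```python
from h import *
o=observe();print(o['tcp_pos'],o['width'],o['gripper_force'],o['contact_force'],o['time'])
for n in ['scene','top']:
    a=camera(n)
    for th in ['barrel','barrel_end_a','target']:
        print(n,th,[(np.round(x['position'],4).tolist(),round(x['p'],2)) for x in spot_point(th,n) if x['position'][2]>.06 or th=='target'])
    if n=='scene': cv2.imwrite('pics/s6.png',cv2.resize(a[120:300,300:500,::-1],None,fx=3,fy=3,interpolation=cv2.INTER_CUBIC))
```

```text
[0.65770022 0.04515499 0.12475127] 0.00470720547089001 0.0 [ 0.87353126 -0.15175752  0.35382276] 19.4
scene barrel [([0.6577, 0.0413, 0.0729], 0.74)]
scene barrel_end_a [([0.6677, -0.001, 0.0754], 0.93), ([0.6467, 0.0925, 0.0751], 0.89)]
scene target [([0.4514, -0.3114, 0.0082], 0.5), ([0.6565, 0.0437, -0.001], 0.29)]
top barrel [([0.6565, 0.0445, 0.0752], 0.66)]
top barrel_end_a [([0.6425, 0.0903, 0.068], 0.71)]
top target [([0.4454, -0.3133, 0.0083], 0.61)]
```

View pics/s6.png

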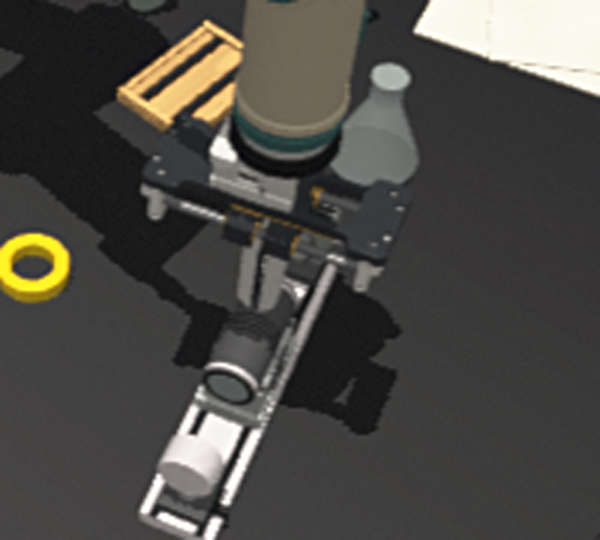

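The barrel lies seated along the V, with its centre at about z 74 mm and mid-length. Now I press on its top with shut fingers.

>>> step_arm --deltas '[[[0,0,-1,0,0,0,0],[0,0,-2,0,0,0,0],[0,0,-2.5,0,0,0,0],[0,0,-2.7,0,0,0,0],[0,0,-2.8,0,0,0,0],[0,0,-2.8,0,0,0,0],[0,0,-2.8,0,0,0,0]]]'

```text
time: 20.38
tcp_pos: [0.658, 0.0452, 0.0971]
orientation: [0.613, 0.79, 0.0, 0.0]
contact_force: [-1.2, -0.0, -0.3]
width: 0.0003
gripper_force: 0.0
```

>>> step_arm --deltas '[[[0,0,-0.1,0,0,0,0],[0,0,-0.2,0,0,0,0],[0,0,-0.25,0,0,0,0],[0,0,-0.3,0,0,0,0],[0,0,-0.3,0,0,0,0],[0,0,-0.3,0,0,0,0]]]'

```text
time: 20.88
tcp_pos: [0.6581, 0.0452, 0.0953]
orientation: [0.613, 0.79, 0.0, 0.001]
contact_force: [-1.3, 0.5, 4.9]
width: 0.0001
gripper_force: 2.7
```

>>> step_arm --deltas '[[[0,0,-0.08,0,0,0,0],[0,0,-0.15,0,0,0,0],[0,0,-0.15,0,0,0,0],[0,0,-0.15,0,0,0,0],[0,0,-0.15,0,0,0,0],[0,0,-0.15,0,0,0,0]]]'

```text
time: 21.38
tcp_pos: [0.6582, 0.0452, 0.0952]
orientation: [0.613, 0.79, 0.001, 0.001]
contact_force: [-3.2, 0.1, 10.9]
width: 0.0003
gripper_force: 5.6
```

Run:
```python
from h import *
F=[]
for n in ['scene','top']*2:
    camera(n); F.append(observe()['contact_force'])
    for th in ['barrel','barrel_end_a']:
        print(n,th,[(np.round(x['position'],4).tolist(),round(x['p'],2)) for x in spot_point(th,n) if x['position'][2]>.05])
print(np.round(F,1),observe()['tcp_pos'],observe()['time'])
```

```text
scene barrel [([0.656, 0.0422, 0.0753], 0.55)]
scene barrel_end_a [([0.6465, 0.0929, 0.0732], 0.79), ([0.6681, -0.0012, 0.076], 0.78)]
top barrel [([0.6562, 0.0476, 0.0751], 0.45)]
top barrel_end_a [([0.6458, 0.0914, 0.0668], 0.66), ([0.627, 0.1653, 0.0969], 0.56)]
scene barrel [([0.6565, 0.0432, 0.0745], 0.96)]
scene barrel_end_a [([0.6451, 0.097, 0.0748], 0.71), ([0.6708, -0.0009, 0.0736], 0.6)]
top barrel [([0.6556, 0.044, 0.0753], 0.43)]
top barrel_end_a [([0.6433, 0.0927, 0.0705], 0.45)]
[[-3.1 -0.4 12.4]
 [-2.2  0.6 11.3]
 [-2.7  0.  11.2]
 [-3.  -0.  10.5]] [0.65813426 0.04516314 0.0952109 ] 21.9833
```

The push is a steady 11 N at tip height 95.2 mm, against 95.1 mm expected for a seated barrel. That puts roughly 8 N on the near face and 12 N on the far face, both within limits. Handing in.

```bash
python3 -c "
from rig import *
print(job_done())"
```

```text
the job is handed in; nothing more can be done
None
```

The job is handed in (no verdict came back): the target plate stands in the rack's outer free groove, and the lens barrel is seated midway along the V-block, held pressed down at about 11 N.

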